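Tip the sorting board: round blanks into the trough, slabs into the box

TASK

Sort the wooden blanks: slide the level board by its handle towards the trough until it comes up against its stop, then tip it slowly, only as far as needed, until both round blanks have rolled off into the trough while both flat slabs stay on the board. Lower the board until it lies level again, then put both slabs into the open box; leave the bowl, the cup and the jar alone.

Things in the scene. Friction and masses are not known exactly. Their poses are not given: they have to be found in the camera images.
- stand: fixed wooden stand, origin on the table under its middle; its x axis points from the handle side to the catch trough, z up. The trough is an open wooden tray, part of the stand: inside it spans x 103 to 217 mm and y -182 to 182 mm, floor 8 mm above the table, near wall 46 mm and other walls 90 mm high
- carriage (a joint): how far the board's carriage has been slid along the stand towards the trough, in m: 0 drawn back, 0.040 against its stop at the trough. It drags with about 4 N, starts stiffly (a spell of 10 N or so can be felt before it moves), and stays where it is left; starts somewhere at 0 to 0.02
- board (a joint): tip angle of the board in rad: 0 lying level on the carriage, growing as the handle side is raised, end of travel 0.75. Not held: it sinks back (about 3 N at the handle) when let go
- handle (a point): middle of the round bamboo handle bar, 14 mm thick and 130 mm long along the stand's y, its axis 75 mm above the table when the board is level. Its open middle lies between two 10 mm side rods at 58 mm either side; 38 mm of free space between bar and board edge. A gripper holding it can keep its direction while the bar turns in the fingers
- hinge (a point): middle of the board's hinge axis (along the stand's y), 62 mm above the table, moving with the carriage. The handle axis lies 220 mm behind it and, with the board level, 13 mm higher. Plywood board 180 by 370 mm, from 175 mm behind to 5 mm ahead of the hinge; upper face 13 mm above the hinge; rails 10 mm high above that face along both sides and the handle edge, none on the trough edge
- round1_mid (a point): hand-planed round wooden blank lying on its side, 68 mm long, 30 mm across; this point is its centre, its y axis runs along its length. Planed only roughly round (16 flats), so on a level board it stays put, and it starts to roll once the board is tipped somewhere between 0.14 and 0.30 rad; it may need about a second to get going and roll off
- round2_mid (a point): hand-planed round wooden blank lying on its side, 68 mm long, 30 mm across; this point is its centre, its y axis runs along its length. Planed only roughly round (12 flats), so on a level board it stays put, and it starts to roll once the board is tipped somewhere between 0.14 and 0.30 rad; it may need about a second to get going and roll off
- slab1_mid (a point): flat wooden slab, 76 mm (its x) by 44 mm (its y) by 14 mm thick (its z), lying flat; this point is its centre. It is loose and begins to slide down the board if that is tipped beyond about 0.46 rad, or jerked
- slab2_mid (a point): flat wooden slab, 76 mm (its x) by 44 mm (its y) by 14 mm thick (its z), lying flat; this point is its centre. It is loose and begins to slide down the board if that is tipped beyond about 0.46 rad, or jerked
- box_in (a point): centre of the inner floor, 5 mm above the table, of the fixed open blue-green box for the slabs: outside 170 (its x) by 150 (its y) by 55 mm high, walls 5 mm
- bowl: white ceramic bowl, bystander, 120 mm across, 60 mm high, origin under its middle
- cup: white tea cup, bystander, 70 mm across, 50 mm high, origin under its middle
- jar: amber glass jar with wooden cap, bystander, 72 mm across, 100 mm high, origin under its middle
Things that resemble listed ones, but are neither listed nor needed, are in the scene too. Leave any green look-alike of the part that bears slab2_mid alone. What is shaped like the part that bears round1_mid but orange is not meant.

How it is judged:
By the outcome, as a careful person would: the job done as asked, in the order asked, and still so for the second after the job is handed in, with the robot touching nothing.
It also fails if it takes over 69 s, if anything falls off the work surface, if the arm or the gripper's body presses on something with over 40 N, if the wrist force passes 120 N, or if a joint passes its speed limit or range.

ROBOT

A 6-joint arm with a two-finger parallel gripper is mounted at the origin on the work surface. World frame = base frame: x ahead of the robot, y to its left, z up, the work surface at z = 0. Lengths are in m, angles in rad, forces in N, time in s.
With the tool pointing down it reaches from about 0.425 to 0.95 m from the base axis. Payload 3.5 kg.
Tool frame: the origin (TCP) lies at the very end of the fingers, on their centre line; the grasp point (between the pads) lies 19 mm behind it; z points along the fingers, y is the direction in which the jaws open and shut (so a half turn about z gives the same grasp; the last joint's range is limited). The gripper opens to 85 mm and grips with 20 to 120 N. Pads are 22 mm wide; open, the fingers measure 114 mm over their backs; the gripper's body (76 mm by 85 mm) begins 54 mm behind the grasp point. The pads swing forward as they close: fully open they stand 13 mm farther back than shut.
Start: joints at [1.191, 0.286, 1.577, -0, 1.279, -0.15], TCP at [0.154, 0.657, 0.231] pointing down, gripper open.
Joint ranges: [-2.77, 2.77], [-0.9, 2.22], [0.21, 2.48], [-1.53, 4.67], [0.24, 2.81], [-2.84, 2.84]. Speed limits (rad/s): [2.79, 2.79, 3.14, 3.14, 3.14, 3.14].

INTERFACE

Orientations are given as a unit quaternion [x, y, z, w].
In Python, from rig import env, optics gives the robot as it stands. The module is installed in compiled form; this text tells all that it offers.
- The arm moves only by the shell command python3 -m handwheel 'ROWS' [OPENING] [FORCE]. ROWS is JSON, one flat list of numbers, 6 for each row, row after row: the shift along the tool's x, y, z in mm, then the turn, a rotation vector about the tool's x, y, z in rad. A call has 1 to 8 rows; each row shifts and turns the commanded pose from where the row before left it, along the tool's axes as they then stand; what a row does not reach is not made up. A row lasts 1/8 s, in which the tool goes at most 62.5 mm and 10.7 degrees, less where a joint would pass 70% of its speed; a pose out of reach is approached as far as the arm can. A call is refused whole if a number of a shift passes 62.5 or a number of a turn 0.188, either way. A call with a gripper value outside its range is refused whole. OPENING is the closure in counts, from 0 (fully open) to 255 (shut), set as the call begins (- or left out, the last holds). The fingers move at their own pace and stop on an object; FORCE is the grip in N (left out, the last holds). Time passes only in rows, so rows that do not move let the fingers close. It gives the time, the measured TCP pose, the force and the opening at its end, in the units of the state.
- env.get_obs(): the state, without advancing time (a new reading comes with each control period).
- optics.capture(name): name is "scene" or "top"; returns the picture (400x640x3 uint8, red, green, blue); there is no depth.
- optics.camera_info(name): a dict with "vertical_fov" (degrees; the focal length in pixels is half the picture's height over the tangent of half this angle, whatever the lens; pixels are square), "cx", "cy" (the principal point, pixels), "dist_coeffs" ([k1, k2, p1, p2, k3] as OpenCV has them; the pictures are not rectified), "pose" (4x4, takes a point from camera to world coordinates). Camera axes: x right, y down, z forward; pixel columns grow to the right and rows downward; lengths in m; the calibration is good to about 2 mm. A picture is of the moment at which its call begins. camera_info takes no time and is no camera call.
- env.close_job(): hands the job in, once; it reports no verdict.
The state is a dict: "t": time; "joint_positions": joint angles; "joint_velocities": joint speeds; "joint_efforts": joint torques, N m; "tcp_pos": TCP position; "eef_rot": TCP orientation; "contact_force": force on the tool from outside, world axes, zero at the start; "wrist_torque": the same for the moment, N m; "finger_gap": finger opening in m.
Only numpy, scipy, OpenCV 4.12 (cv2) and the standard library are available. Lean on these libraries where they do the work, as an engineer would, in place of code of your own. Each camera call takes 0.05 s, during which the arm holds its last target.

## Working session

There is one attempt and no reset: what is moved stays moved. The work goes in short steps, Python scripts to look and compute and a shell command to move; the robot and the scene stay as the last step left them, time stands still between calls to the robot, and variables do not carry over. Pictures are saved under pics/ and viewed, and the job is handed in when it is done.

```bash
ls; mkdir -p pics; python3 - <<'E'
from rig import env, optics
import cv2
print(env.get_obs())
for n in("scene","top"):
    i=optics.camera_info(n);print(n,i)
    cv2.imwrite(f"pics/{n}0.png",optics.capture(n)[:,:,::-1])
E
```

```text
pics
{'t': 0.0, 'joint_positions': array([ 1.19102387e+00,  2.87191438e-01,  1.57814995e+00, -8.62494746e-06,
        1.27861040e+00, -1.49973732e-01]), 'joint_velocities': array([-0.00096087, -0.00174637,  0.00077968,  0.00062353, -0.00076966,
        0.00081865]), 'joint_efforts': array([ 3.80170904e-04, -4.05979049e+01, -2.92629468e+01, -1.04587959e-04,
        5.89477466e-03, -4.08975520e-07]), 'tcp_pos': array([0.15346538, 0.65665703, 0.22994464]), 'eef_rot': array([ 1.14645395e-01,  9.93405779e-01, -1.13951214e-03, -3.04811059e-04]), 'contact_force': array([ 0.49335787,  0.43737234, -0.16869987]), 'wrist_torque': array([-0.10483189,  0.01000709, -0.00487804]), 'finger_gap': 0.08522391963988007}
scene {'vertical_fov': 45.125455040663624, 'cx': 319.5009726658312, 'cy': 200.0273968870042, 'dist_coeffs': array([-0.09336625,  0.        ,  0.        ,  0.        ,  0.        ]), 'pose': array([[ 0.77021768,  0.41872788, -0.48107347,  1.12621402],
       [ 0.6377471 , -0.51343882,  0.57415957, -0.67649745],
       [-0.00658517, -0.74903106, -0.66250215,  0.83441217],
       [ 0.        ,  0.        ,  0.        ,  1.        ]])}
top {'vertical_fov': 46.400260781306066, 'cx': 318.7426290152593, 'cy': 204.6932915328118, 'dist_coeffs': array([-0.03292071,  0.        ,  0.        ,  0.        ,  0.        ]), 'pose': array([[-0.02333982, -0.99182143,  0.12548112,  0.41939035],
       [-0.99948234,  0.02592956,  0.01904475, -0.01245221],
       [-0.02214266, -0.12497166, -0.99191319,  1.20971844],
       [ 0.        ,  0.        ,  0.        ,  1.        ]])}
```

View pics/scene0.png

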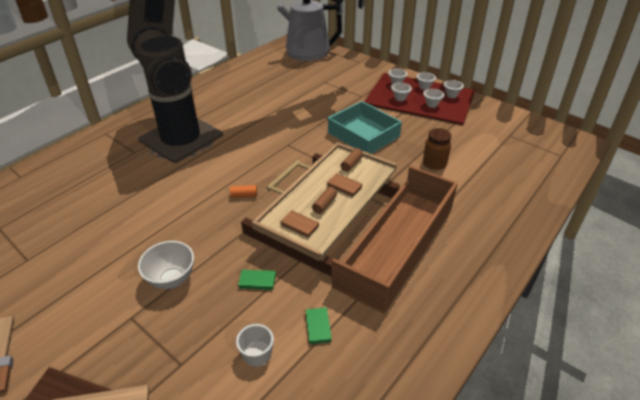

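View pics/top0.png

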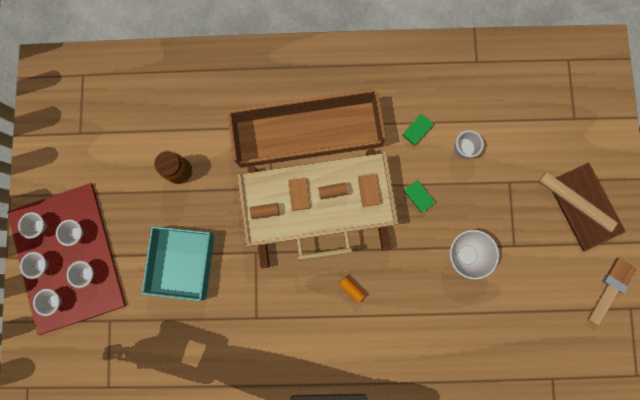

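The top picture shows the trough at (305,130), the board at (318,198), and the handle bar at (325,252). The brown slabs are near (299,193) and (370,190), the rounds near (265,211) and (333,191), and the box near (178,263). The green tiles and the orange cylinder at (352,289) are look-alikes. Next: an enlarged crop and the measurements.

```bash
cat > h.py <<'E'
import numpy as np, cv2
from rig import env, optics
def ray(name,uv):
    i=optics.camera_info(name); f=200/np.tan(np.radians(i['vertical_fov']/2))
    K=np.array([[f,0,i['cx']],[0,f,i['cy']],[0,0,1]])
    p=cv2.undistortPoints(np.array(uv,float).reshape(-1,1,2),K,i['dist_coeffs']).reshape(-1,2)
    T=i['pose']; d=np.c_[p,np.ones(len(p))]@T[:3,:3].T
    return T[:3,3],d
def plane(name,uv,z):
    o,d=ray(name,uv); return o+d*((z-o[2])/d[:,2])[:,None]
def proj(name,P):
    i=optics.camera_info(name); f=200/np.tan(np.radians(i['vertical_fov']/2))
    K=np.array([[f,0,i['cx']],[0,f,i['cy']],[0,0,1]]);T=np.linalg.inv(i['pose'])
    return cv2.projectPoints(np.array(P,float).reshape(-1,1,3),cv2.Rodrigues(T[:3,:3])[0],T[:3,3],K,i['dist_coeffs'])[0].reshape(-1,2)
E
python3 - <<'E'
import cv2
a=cv2.imread('pics/top0.png')
c=a[80:280,220:410]; cv2.imwrite('pics/crop1.png',cv2.resize(c,None,fx=3,fy=3,interpolation=cv2.INTER_CUBIC)[:600])
c=a[210:320,120:240]; cv2.imwrite('pics/crop2.png',cv2.resize(c,None,fx=4,fy=4,interpolation=cv2.INTER_CUBIC))
E
```

```text
(no output)
```

View pics/crop1.png

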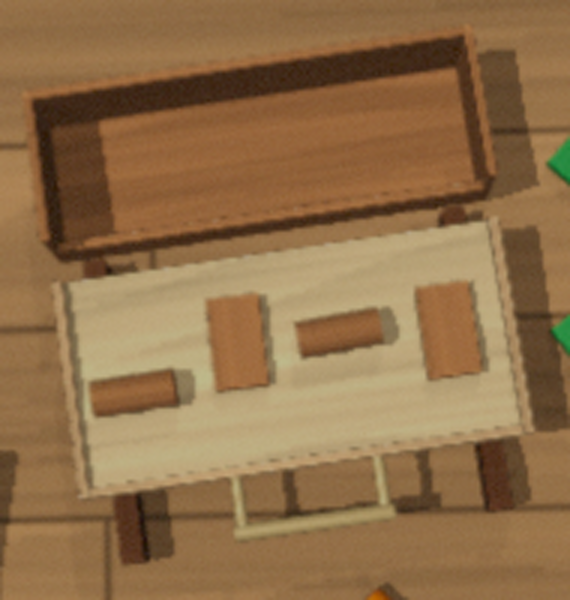

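View pics/crop2.png

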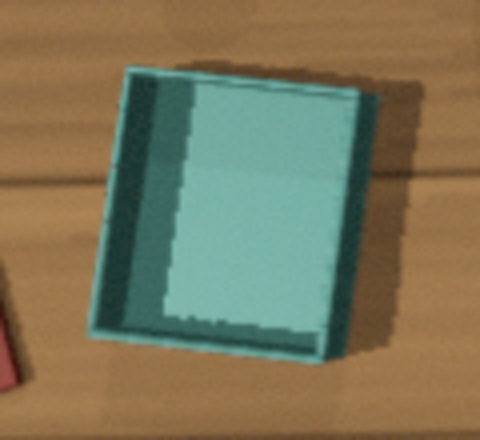

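The crop confirms that the brown slabs sit at crop (239,341) and (449,330) and the brown rounds at (134,393) and (340,332), all on the board. The green tiles and the orange cylinder lie off the board, so they are not meant.

```bash
python3 - <<'E'
from h import *
np.set_printoptions(precision=4,suppress=True)
def c1(*p): return np.array(p)/3+[220,80]
def c2(*p): return np.array(p)/4+[120,210]
B=plane('top',c1((236,533),(395,513)),.075);print('bar',B,np.linalg.norm(B[0]-B[1]),B.mean(0))
R=plane('top',c1((57,284),(495,219),(532,430),(82,495)),.085);print('board',R,[np.linalg.norm(R[i]-R[i-1]) for i in range(4)])
d=R[1]-R[0];print('yaws',np.arctan2(d[0],-d[1]),np.arctan2(*( (B[1]-B[0])[:2]*[1,-1])))
for n,q in dict(s1=((207,299),(258,293),(269,383),(220,390)),s2=((416,288),(469,283),(482,372),(430,379))).items():
    S=plane('top',c1(*q),.089);print(n,S.mean(0),[np.linalg.norm(S[i]-S[i-1]) for i in range(4)],S[3]-S[0])
S=plane('top',c1((134,393),(340,332)),.09);print('rounds',S)
X=plane('top',c2((128,67),(378,93),(342,360) if 0 else (325,362),(90,335)),.055);print('box',X,X.mean(0),[np.linalg.norm(X[i]-X[i-1]) for i in range(4)])
T=plane('top',c1((28,95),(468,30)),.09);print('trough far corners',T,np.linalg.norm(T[0]-T[1]))
# scene check
print(proj('scene',B),proj('scene',[B.mean(0)]),proj('scene',R))
E
python3 -c "
import cv2
a=cv2.imread('pics/scene0.png')[100:310,230:470]
cv2.imwrite('pics/crop3.png',cv2.resize(a,None,fx=2.8,fy=2.8,interpolation=2))"
```

```text
bar [[ 0.435   0.0609  0.075 ]
 [ 0.448  -0.0677  0.075 ]] 0.1292490622267887 [ 0.4415 -0.0034  0.075 ]
board [[ 0.6413  0.2037  0.085 ]
 [ 0.6855 -0.1568  0.085 ]
 [ 0.5114 -0.1793  0.085 ]
 [ 0.4681  0.1838  0.085 ]] [np.float64(0.17431100266637187), np.float64(0.36317889794349), np.float64(0.17551869174258936), np.float64(0.36567335389986516)]
yaws 0.12202738710627153 0.1006659042691042
s1 [0.5894 0.0552 0.089 ] [np.float64(0.07539755846817328), np.float64(0.0418071761237377), np.float64(0.0743346730860122), np.float64(0.03995059280024179)] [-0.0748 -0.0094  0.    ]
s2 [ 0.5936 -0.1155  0.089 ] [np.float64(0.07521381236153266), np.float64(0.0432191332567538), np.float64(0.07347548104109322), np.float64(0.042264081679240575)] [-0.0747 -0.0087  0.    ]
rounds [[ 0.5491  0.1404  0.09  ]
 [ 0.5944 -0.0272  0.09  ]]
box [[0.5206 0.4296 0.055 ]
 [0.5005 0.2712 0.055 ]
 [0.3361 0.3035 0.055 ]
 [0.3551 0.4503 0.055 ]] [0.4281 0.3637 0.055 ] [np.float64(0.16678296037094262), np.float64(0.15970129287696005), np.float64(0.16755759385622013), np.float64(0.14804911976425367)]
trough far corners [[ 0.8011  0.227   0.09  ]
 [ 0.8457 -0.1406  0.09  ]] 0.3702608038122335
[[297.6959 162.1188]
 [266.8592 188.7037]] [[282.7748 174.9731]] [[394.4227 163.6336]
 [318.0431 252.5277]
 [251.983  221.6955]
 [336.6849 142.6773]]
```

View pics/crop3.png

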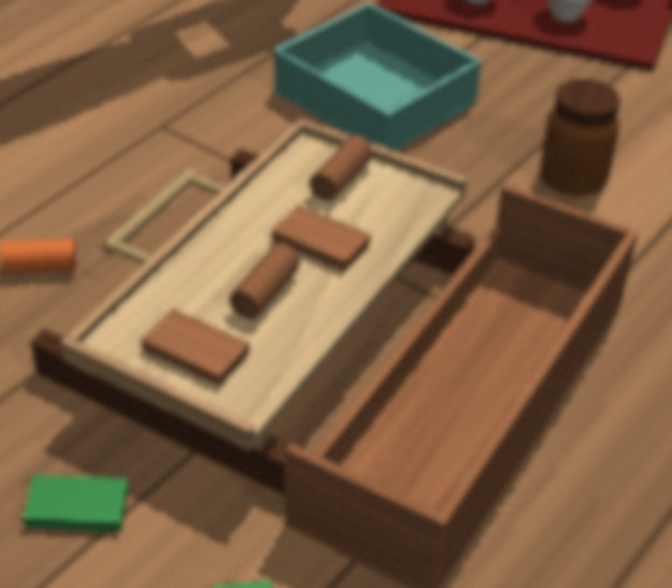

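```bash
cat >> h.py <<'E'
from scipy.spatial.transform import Rotation as Ro
def yawR(a):  # tool down, tool y at world angle a
    y=np.array([np.cos(a),np.sin(a),0]);z=np.array([0,0,-1.]);return np.c_[np.cross(y,z),y,z]
def plan(poses,n,polar=False,p0=None,R0=None):
    """rows from current pose to (pos,R) in n rows"""
    o=env.get_obs(); p0=o['tcp_pos'] if p0 is None else p0; R0=Ro.from_quat(o['eef_rot']).as_matrix() if R0 is None else R0
    p1,R1=poses; rv=Ro.from_matrix(R0.T@R1).as_rotvec(); P,R=p0,R0; rows=[]
    for k in range(1,n+1):
        s=k/n; Rn=R0@Ro.from_rotvec(rv*s).as_matrix()
        if polar:
            f=lambda p:np.array([np.hypot(p[0],p[1]),np.arctan2(p[1],p[0]),p[2]])
            q=f(p0)*(1-s)+f(np.array(p1))*s; pn=np.array([q[0]*np.cos(q[1]),q[0]*np.sin(q[1]),q[2]])
        else: pn=p0*(1-s)+np.array(p1)*s
        rows.append(np.r_[R.T@(pn-P)*1000,Ro.from_matrix(R.T@Rn).as_rotvec()]);P,R=pn,Rn
    for r in rows: print(','.join('%.1f'%v for v in r[:3])+','+','.join('%.3f'%v for v in r[3:]))
E
python3 - <<'E'
from h import *
plan(((.4415,-.0034,.15),yawR(.12)),13,True)
E
```

```text
-68.0,-21.4,6.2,-0.000,0.000,0.094
-65.9,-22.0,6.2,-0.000,0.000,0.094
-63.9,-22.5,6.2,-0.000,0.000,0.094
-61.8,-23.0,6.2,-0.000,0.000,0.094
-59.7,-23.4,6.2,-0.000,0.000,0.094
-57.6,-23.8,6.2,-0.000,0.000,0.094
-55.5,-24.2,6.2,-0.000,0.000,0.094
-53.5,-24.5,6.2,-0.000,0.000,0.094
-51.4,-24.8,6.2,-0.000,0.000,0.094
-49.3,-25.0,6.2,-0.000,0.000,0.094
-47.2,-25.2,6.2,-0.000,0.000,0.094
-45.1,-25.4,6.2,-0.000,0.000,0.094
-43.0,-25.5,6.2,-0.000,0.000,0.094
```

```bash
python3 -m handwheel '[-52,-20,5,0,0,0.08,-52,-20,5,0,0,0.08,-52,-20,5,0,0,0.08,-52,-20,5,0,0,0.08,-52,-20,5,0,0,0.08,-52,-20,5,0,0,0.08,-52,-20,5,0,0,0.08,-52,-20,5,0,0,0.08]' 135 30; python3 - <<'E'
from h import *
plan(((.4415,-.0034,.15),yawR(.12)),7,True)
E
```

```text
t: 1.1
tcp_pos: [0.4345, 0.3185, 0.1908]
eef_rot: [0.423, 0.906, -0.0, -0.0]
contact_force: [1.1, 0.2, 0.1]
finger_gap: 0.0399
-46.8,-19.2,5.8,-0.000,0.000,0.083
-45.3,-19.5,5.8,-0.000,0.000,0.083
-43.9,-19.7,5.8,-0.000,0.000,0.083
-42.5,-19.9,5.8,-0.000,0.000,0.083
-41.0,-20.1,5.8,-0.000,0.000,0.083
-39.6,-20.3,5.8,-0.000,0.000,0.083
-38.2,-20.4,5.8,-0.000,0.000,0.083
```

```bash
python3 -m handwheel '[-47,-19,6,0,0,0.083,-45,-19.5,6,0,0,0.083,-44,-20,6,0,0,0.083,-42,-20,6,0,0,0.083,-41,-20,6,0,0,0.083,-40,-20,5,0,0,0.083,-38,-20,5,0,0,0.083,0,0,0,0,0,0]'; python3 - <<'E'
from h import *
plan(((.4415,-.0034,.056),yawR(.12)),4)
cv2.imwrite("pics/t1.png",cv2.resize(optics.capture('top')[150:320,220:410,::-1],None,fx=3,fy=3,interpolation=2))
cv2.imwrite("pics/s1.png",cv2.resize(optics.capture('scene')[80:280,200:440,::-1],None,fx=2.8,fy=2.8,interpolation=2))
E
```

```text
t: 2.1
tcp_pos: [0.4407, -0.003, 0.1505]
eef_rot: [0.665, 0.747, -0.001, -0.001]
contact_force: [1.4, 0.5, 0.9]
finger_gap: 0.0404
-0.1,0.2,23.6,-0.000,-0.000,-0.001
-0.1,0.2,23.6,-0.000,-0.000,-0.001
-0.1,0.2,23.6,-0.000,-0.000,-0.001
-0.1,0.2,23.6,-0.000,-0.000,-0.001
```

View pics/s1.png

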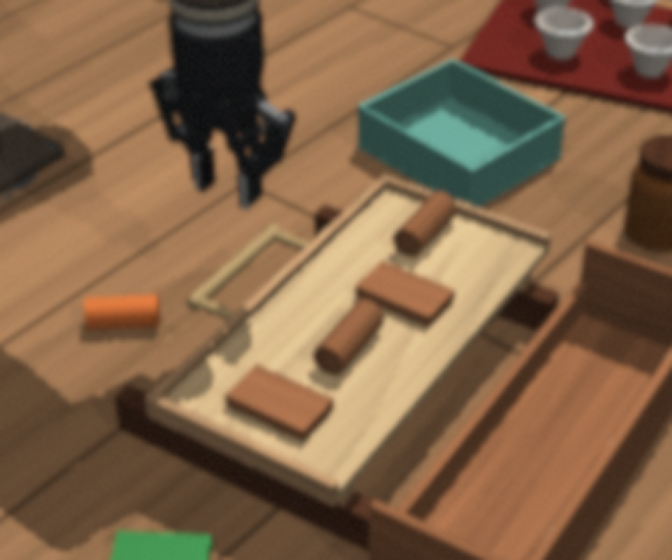

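The scene crop shows the open fingers at (205,180) and (250,190), straddling the handle line above the bar, which is at about (235,268).

```bash
python3 -m handwheel '[0,0,25,0,0,0,0,0,25,0,0,0,0,0,22,0,0,0,0,0,22,0,0,0,0,0,0,0,0,0]'; python3 - <<'E'
from h import *
cv2.imwrite("pics/t2.png",cv2.resize(optics.capture('top')[150:320,220:410,::-1],None,fx=3,fy=3,interpolation=2))
cv2.imwrite("pics/s2.png",cv2.resize(optics.capture('scene')[80:280,200:440,::-1],None,fx=2.8,fy=2.8,interpolation=2))
E
```

```text
t: 2.82
tcp_pos: [0.4405, 0.0003, 0.0557]
eef_rot: [0.663, 0.749, -0.001, -0.002]
contact_force: [-0.5, -0.6, -0.8]
finger_gap: 0.0398
```

View pics/s2.png

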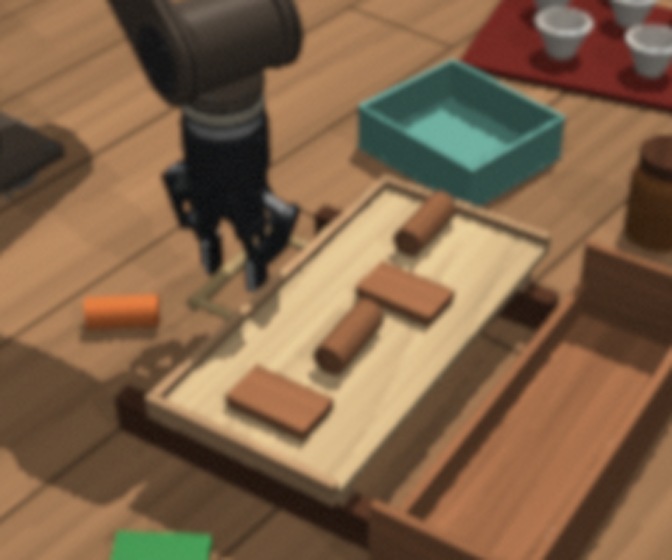

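The fingers straddle the bar at (230,275), so I'll close.

```bash
python3 -m handwheel '[0,0,0,0,0,0,0,0,0,0,0,0,0,0,0,0,0,0]' 255 30; python3 -m handwheel '[0,3,0,0,0,0,0,3,0,0,0,0,0,3,0,0,0,0]'
```

```text
t: 3.3
tcp_pos: [0.4431, -0.0011, 0.0586]
eef_rot: [0.664, 0.748, 0.001, 0.001]
contact_force: [0.7, 2.6, 4.3]
finger_gap: 0.0126
t: 3.68
tcp_pos: [0.4506, -0.0002, 0.0585]
eef_rot: [0.663, 0.748, -0.001, -0.001]
contact_force: [-4.7, 0.8, 8.9]
finger_gap: 0.0128
```

```bash
python3 -m handwheel '[0,3,-1,0,0,0,0,3,-1,0,0,0,0,3,0,0,0,0,0,3,0,0,0,0]';python3 -m handwheel '[0,3,0,0,0,0,0,3,0,0,0,0]';python3 -m handwheel '[0,2,0,0,0,0,0,2,0,0,0,0]'
```

```text
t: 4.18
tcp_pos: [0.462, 0.0013, 0.0586]
eef_rot: [0.663, 0.748, -0.001, -0.001]
contact_force: [-4.5, -2.3, 0.1]
finger_gap: 0.0127
t: 4.42
tcp_pos: [0.4682, 0.0021, 0.0587]
eef_rot: [0.663, 0.748, -0.001, -0.001]
contact_force: [-3.4, -1.6, -2.3]
finger_gap: 0.0129
t: 4.68
tcp_pos: [0.4721, 0.0026, 0.059]
eef_rot: [0.663, 0.748, -0.001, -0.001]
contact_force: [-7.8, -5.7, -1.9]
finger_gap: 0.0133
```

```bash
python3 -m handwheel '[0,2,0,0,0,0,0,2,0,0,0,0]';python3 -m handwheel '[0,1.5,0,0,0,0,0,1.5,0,0,0,0]'
```

```text
t: 4.92
tcp_pos: [0.472, 0.0026, 0.0585]
eef_rot: [0.663, 0.749, -0.005, -0.005]
contact_force: [-20.7, -6.7, 9.9]
finger_gap: 0.0129
t: 5.18
tcp_pos: [0.472, 0.0027, 0.0584]
eef_rot: [0.662, 0.749, -0.008, -0.008]
contact_force: [-28.5, -10.1, 16.6]
finger_gap: 0.0128
```

Carriage is against its stop: the handle stays at x 0.472 while the push rises to 28 N. I'll relax the push, then begin the slow arc upwards.

```bash
python3 -m handwheel '[0,-3,-1,0,0,0,0,-2,-1,0,0,0,0,0,0,0,0,0]'; python3 -m handwheel '[0,0.2,-2.5,0,0,0,0,0.2,-2.5,0,0,0,0,0.2,-2.5,0,0,0,0,0.3,-2.5,0,0,0,0,0.3,-2.5,0,0,0,0,0.3,-2.5,0,0,0,0,0.3,-2.5,0,0,0,0,0.3,-2.5,0,0,0]'; python3 - <<'E'
from h import *
cv2.imwrite("pics/s3.png",cv2.resize(optics.capture('scene')[80:310,200:460,::-1],None,fx=2.5,fy=2.5,interpolation=2))
E
```

```text
t: 5.55
tcp_pos: [0.4721, 0.0026, 0.0603]
eef_rot: [0.663, 0.749, -0.002, -0.002]
contact_force: [-8.5, -5.9, -2.0]
finger_gap: 0.0126
t: 6.55
tcp_pos: [0.4742, 0.0029, 0.0801]
eef_rot: [0.663, 0.749, -0.003, -0.002]
contact_force: [-6.9, -4.8, -3.0]
finger_gap: 0.0127
```

View pics/s3.png

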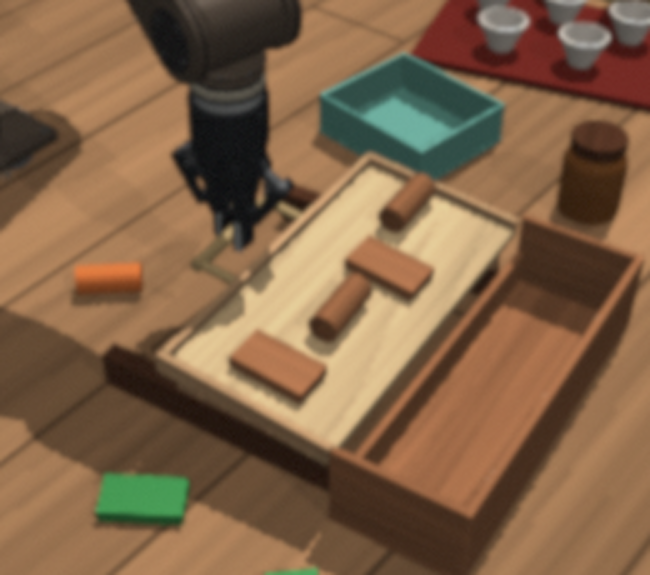

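The board is tipped about 0.1 rad, the carriage is up at the trough wall, and all four blanks are still in place. I'll keep raising it.

```bash
python3 -m handwheel '[0,0.4,-2.2,0,0,0,0,0.5,-2.2,0,0,0,0,0.5,-2.2,0,0,0,0,0.5,-2.2,0,0,0,0,0.5,-2.2,0,0,0,0,0.5,-2.2,0,0,0,0,0,0,0,0,0,0,0,0,0,0,0]'; python3 - <<'E'
from h import *
cv2.imwrite("pics/s4.png",cv2.resize(optics.capture('scene')[80:310,200:460,::-1],None,fx=2.5,fy=2.5,interpolation=2))
E
```

```text
t: 7.6
tcp_pos: [0.4766, 0.0031, 0.0933]
eef_rot: [0.663, 0.749, -0.003, -0.003]
contact_force: [-10.2, -3.3, -0.4]
finger_gap: 0.0127
```

View pics/s4.png

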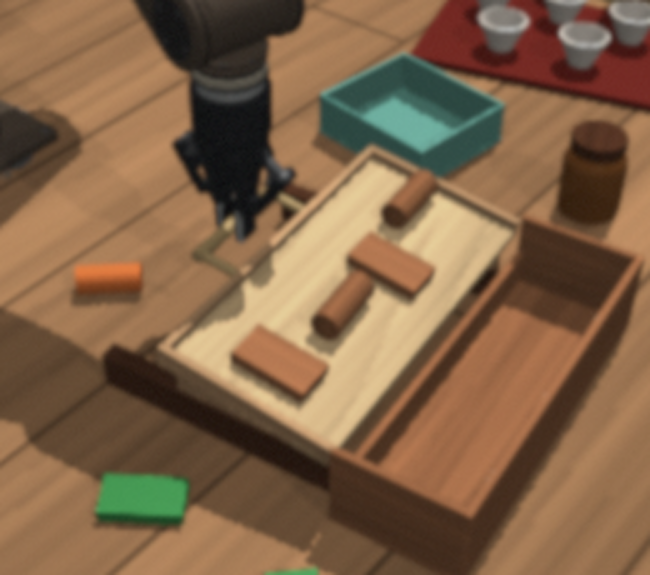

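```bash
python3 -m handwheel '[0,0.4,-2,0,0,0,0,0.5,-2,0,0,0,0,0.5,-2,0,0,0,0,0.5,-2,0,0,0,0,0,0,0,0,0,0,0,0,0,0,0,0,0,0,0,0,0,0,0,0,0,0,0]'; python3 - <<'E'
from h import *
cv2.imwrite("pics/s5.png",cv2.resize(optics.capture('scene')[80:310,200:460,::-1],None,fx=2.5,fy=2.5,interpolation=2))
E
```

```text
t: 8.65
tcp_pos: [0.4784, 0.0034, 0.1014]
eef_rot: [0.663, 0.749, -0.003, -0.003]
contact_force: [-9.4, -4.8, -0.2]
finger_gap: 0.013
```

View pics/s5.png

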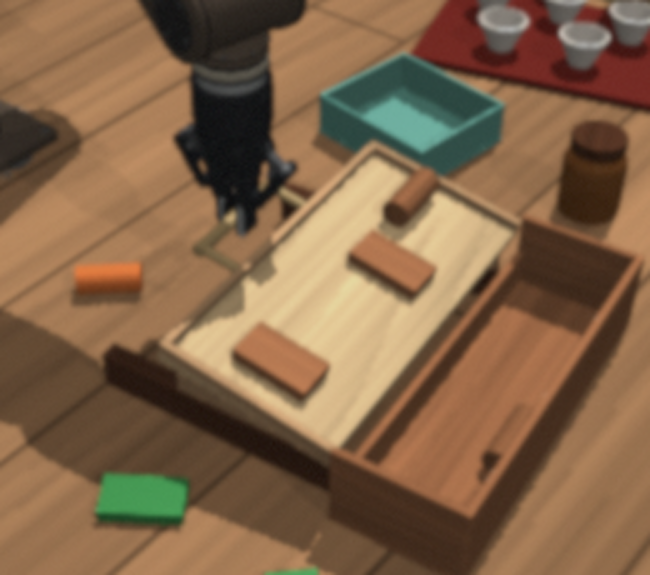

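One round is in the trough at (500,440). The other is still on the board at (412,195), and both slabs are unmoved.

```bash
python3 -m handwheel '[0,0.5,-2,0,0,0,0,0.6,-2,0,0,0,0,0.6,-2,0,0,0,0,0.6,-2,0,0,0,0,0,0,0,0,0,0,0,0,0,0,0,0,0,0,0,0,0,0,0,0,0,0,0]'; python3 - <<'E'
from h import *
cv2.imwrite("pics/s6.png",cv2.resize(optics.capture('scene')[80:310,200:460,::-1],None,fx=2.5,fy=2.5,interpolation=2))
E
```

```text
t: 9.7
tcp_pos: [0.4806, 0.0036, 0.1094]
eef_rot: [0.663, 0.749, -0.003, -0.003]
contact_force: [-9.9, -4.8, 0.2]
finger_gap: 0.013
```

View pics/s6.png

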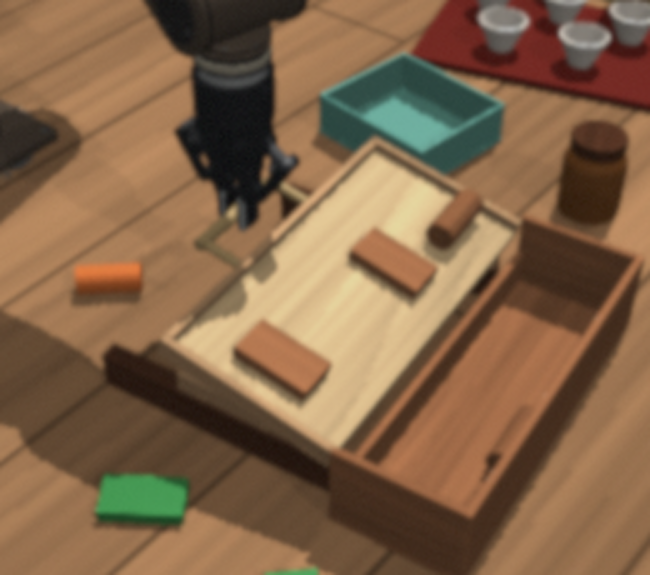

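The second round is rolling, now at (455,220). I'll hold here and wait.

```bash
python3 -m handwheel '[0,0,0,0,0,0,0,0,0,0,0,0,0,0,0,0,0,0,0,0,0,0,0,0,0,0,0,0,0,0,0,0,0,0,0,0]'; python3 - <<'E'
from h import *
cv2.imwrite("pics/s7.png",cv2.resize(optics.capture('scene')[80:310,200:460,::-1],None,fx=2.5,fy=2.5,interpolation=2))
E
```

```text
t: 10.5
tcp_pos: [0.4806, 0.0036, 0.1094]
eef_rot: [0.663, 0.749, -0.003, -0.003]
contact_force: [-10.8, -4.6, -0.6]
finger_gap: 0.013
```

View pics/s7.png

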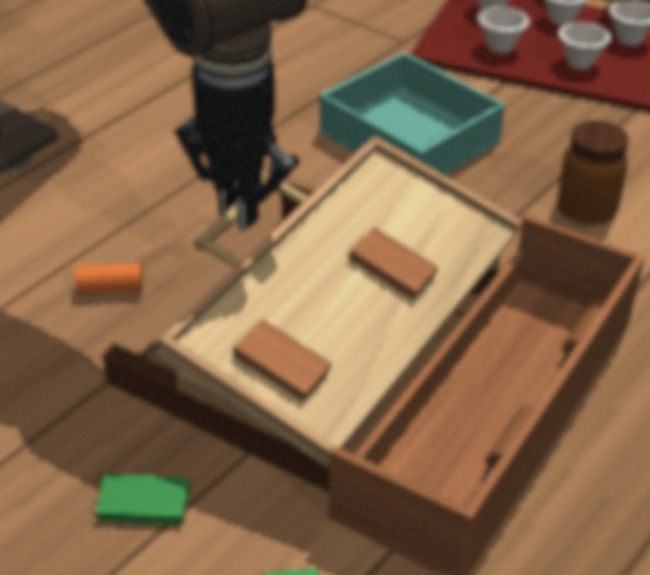

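Both rounds are in the trough, at (570,350) and (500,450), and both slabs are still on the board. Lowering slowly.

```bash
python3 -m handwheel '[0,-0.6,2.5,0,0,0,0,-0.6,2.5,0,0,0,0,-0.6,2.5,0,0,0,0,-0.6,2.5,0,0,0,0,-0.5,2.5,0,0,0,0,-0.5,2.5,0,0,0,0,-0.5,2.5,0,0,0,0,-0.5,2.5,0,0,0]';python3 -m handwheel '[0,-0.5,2.5,0,0,0,0,-0.5,2.5,0,0,0,0,-0.4,2.5,0,0,0,0,-0.4,2.5,0,0,0,0,-0.3,2.5,0,0,0,0,-0.3,2.5,0,0,0,0,-0.3,2.5,0,0,0,0,-0.2,2.5,0,0,0]'
```

```text
t: 11.55
tcp_pos: [0.4758, 0.003, 0.0894]
eef_rot: [0.663, 0.749, -0.004, -0.003]
contact_force: [-13.0, -4.6, 1.8]
finger_gap: 0.0127
t: 12.55
tcp_pos: [0.4729, 0.0027, 0.0691]
eef_rot: [0.663, 0.749, -0.004, -0.003]
contact_force: [-11.7, -5.4, 0.3]
finger_gap: 0.0131
```

```bash
python3 -m handwheel '[0,-0.1,2,0,0,0,0,-0.1,2,0,0,0,0,-0.1,2,0,0,0,0,0,2,0,0,0,0,0,0,0,0,0]'
```

```text
t: 13.18
tcp_pos: [0.4722, 0.0027, 0.0607]
eef_rot: [0.663, 0.749, -0.004, -0.004]
contact_force: [-12.5, -6.4, -0.1]
finger_gap: 0.013
```

```bash
python3 -m handwheel '[0,0,1.5,0,0,0,0,0,1.5,0,0,0,0,0,0,0,0,0]';python3 -m handwheel '[0,-1,1,0,0,0,0,-1,0,0,0,0,0,0,0,0,0,0]'
```

```text
t: 13.55
tcp_pos: [0.472, 0.0026, 0.0586]
eef_rot: [0.663, 0.749, -0.004, -0.004]
contact_force: [-15.4, -5.6, 5.7]
finger_gap: 0.013
t: 13.92
tcp_pos: [0.4721, 0.0026, 0.0586]
eef_rot: [0.663, 0.749, -0.002, -0.002]
contact_force: [-11.4, -4.0, 5.8]
finger_gap: 0.0128
```

```bash
python3 -m handwheel '[0,-1.5,-0.5,0,0,0,0,0,0,0,0,0,0,0,0,0,0,0,0,0,0,0,0,0]' 135; python3 -m handwheel '[0,0,-10,0,0,0,0,0,-20,0,0,0,0,0,-30,0,0,0,0,0,-30,0,0,0,0,-5,-30,0,0,0,0,-15,-30,0,0,0,0,-15,-10,0,0,0]'; python3 - <<'E'
from h import *
cv2.imwrite("pics/top8.png",optics.capture('top')[:,:,::-1])
cv2.imwrite("pics/scene8.png",optics.capture('scene')[:,:,::-1])
E
```

```text
t: 14.42
tcp_pos: [0.4733, 0.0027, 0.0594]
eef_rot: [0.663, 0.748, 0.0, 0.0]
contact_force: [0.3, 0.1, -0.6]
finger_gap: 0.04
t: 15.3
tcp_pos: [0.4388, -0.0018, 0.2222]
eef_rot: [0.663, 0.748, 0.001, 0.002]
contact_force: [-0.7, -0.0, -0.0]
finger_gap: 0.0401
```

View pics/top8.png

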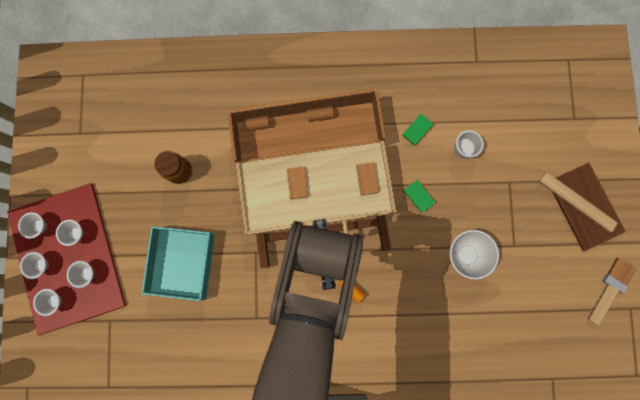

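View pics/scene8.png

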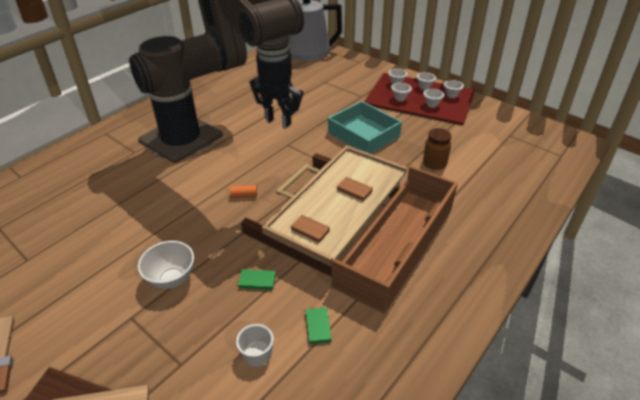

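The top picture shows both rounds in the trough at (258,124) and (321,113), the board level, and the brown slabs on it at (297,183) and (368,179). The green tiles at (420,196) and (418,129) stay off the board. Next I'll measure the slabs and crop them.

```bash
python3 - <<'E'
from h import *
np.set_printoptions(precision=4,suppress=True)
a=cv2.imread('pics/top8.png'); x0,y0=245,155
c=cv2.resize(a[155:225,245:390],None,fx=5,fy=5,interpolation=2)
hsv=cv2.cvtColor(c,cv2.COLOR_BGR2HSV); m=cv2.inRange(hsv,(3,110,60),(15,255,190))
cv2.imwrite('pics/crop9.png',c);cv2.imwrite('pics/m9.png',m)
for k in cv2.findContours(m,cv2.RETR_EXTERNAL,cv2.CHAIN_APPROX_NONE)[0]:
    if cv2.contourArea(k)<3000: continue
    b=cv2.boxPoints(cv2.minAreaRect(k)); 
    P=plane('top',(b+.5)/5-.5+[x0,y0],.089); e=[P[(i+1)%4]-P[i] for i in range(4)]
    L=max(e,key=np.linalg.norm); L=L*np.sign(L[0])
    print(b.mean(0),P.mean(0),[round(float(np.linalg.norm(v)),4) for v in e[:2]],'long-axis yaw',np.arctan2(L[1],L[0]))
    cv2.drawContours(c,[b.astype(int)],0,(255,0,0),1)
cv2.imwrite('pics/crop9.png',c)
E
```

```text
[617.  319.5] [ 0.5246 -0.1087  0.089 ] [0.0286, 0.1031] long-axis yaw 1.5449205304719524
[263.4392 138.8711] [0.6176 0.0601 0.089 ] [0.044, 0.0764] long-axis yaw 0.09328987471823294
[613.9086 118.2961] [ 0.6231 -0.1108  0.089 ] [0.0449, 0.0765] long-axis yaw 0.11669309900303282
[115.   17.5] [0.68   0.1323 0.089 ] [0.1137, 0.0176] long-axis yaw 1.5414168716553127
```

View pics/crop9.png

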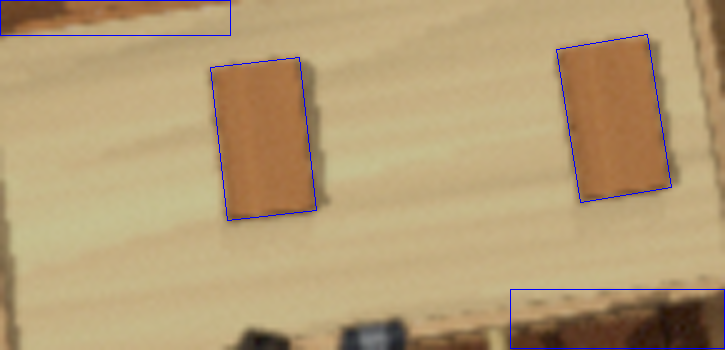

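Both slab outlines fit: 44.0 x 76.4 mm and 44.9 x 76.5 mm, at z 0.089. I'll re-measure the box and plan the approach to slab 1.

```bash
python3 - <<'E'
from h import *
np.set_printoptions(precision=4,suppress=True)
c2=lambda *p: np.array(p)/4+[120,210]
X=plane('top',c2((128,67),(360,92),(322,360),(90,335)),.055);print('box',X,X.mean(0),[np.linalg.norm(X[i]-X[i-1]) for i in range(4)])
for u,v in((3,0),(2,1)): d=X[v]-X[u];print(np.arctan2(d[1],d[0]))
print(proj('scene',X))
plan(((.6176,.0601,.15),yawR(.093-np.pi/2)),10)
E
```

```text
box [[0.5206 0.4296 0.055 ]
 [0.5014 0.2825 0.055 ]
 [0.3374 0.3054 0.055 ]
 [0.3551 0.4503 0.055 ]] [0.4286 0.367  0.055 ] [np.float64(0.16678296037094262), np.float64(0.1483633690924912), np.float64(0.16564718084535365), np.float64(0.14604393664962734)]
-0.12455301178667041
-0.1385475812317257
[[400.5176 121.1371]
 [367.0866 140.2636]
 [327.3086 117.6016]
 [360.0506 100.8419]]
4.0,18.5,7.2,0.000,-0.000,0.160
6.9,17.7,7.2,0.000,-0.000,0.160
9.6,16.3,7.2,0.000,-0.000,0.160
12.1,14.6,7.2,0.000,-0.000,0.160
14.3,12.5,7.2,0.000,-0.000,0.160
16.1,10.1,7.2,0.000,-0.000,0.160
17.5,7.4,7.1,0.000,-0.000,0.160
18.4,4.5,7.1,0.000,-0.000,0.160
18.9,1.5,7.1,0.000,-0.000,0.160
18.9,-1.5,7.1,0.000,-0.000,0.160
```

```bash
python3 -m handwheel '[4,18.5,7,0,0,0.16,7,18,7,0,0,0.16,9.5,16,7,0,0,0.16,12,14.5,7,0,0,0.16,14,12.5,7,0,0,0.16,16,10,7,0,0,0.16,17.5,7.5,7,0,0,0.16,18.5,4.5,7,0,0,0.16]' 87 40; python3 -m handwheel '[19,1.5,7,0,0,0.16,19,-1.5,7,0,0,0.16,0,0,0,0,0,0]'; python3 - <<'E'
from h import *
plan(((.6176,.0601,.10),yawR(.093-np.pi/2)),3)
E
```

```text
t: 16.4
tcp_pos: [0.5818, 0.0479, 0.1618]
eef_rot: [0.98, 0.201, -0.0, -0.0]
contact_force: [0.6, -0.4, 0.5]
finger_gap: 0.0562
t: 16.77
tcp_pos: [0.6174, 0.0603, 0.1473]
eef_rot: [0.999, 0.046, -0.001, -0.0]
contact_force: [-0.3, -0.9, -0.8]
finger_gap: 0.0562
0.1,0.1,15.8,-0.000,0.001,-0.000
0.1,0.1,15.8,-0.000,0.001,-0.000
0.1,0.1,15.8,-0.000,0.001,-0.000
```

```bash
python3 -m handwheel '[0,0,25,0,0,0,0,0,25,0,0,0,0,0,12,0,0,0,0,0,0,0,0,0]';python3 -m handwheel '[0,0,4,0,0,0,0,0,4,0,0,0,0,0,0,0,0,0]'; python3 - <<'E'
from h import *
cv2.imwrite("pics/s10.png",cv2.resize(optics.capture('scene')[100:280,250:450,::-1],None,fx=3.3,fy=3.3,interpolation=2))
E
```

```text
t: 17.27
tcp_pos: [0.6163, 0.0598, 0.0861]
eef_rot: [0.999, 0.046, -0.001, -0.0]
contact_force: [-0.1, 0.2, 0.1]
finger_gap: 0.0565
t: 17.65
tcp_pos: [0.6172, 0.0599, 0.0791]
eef_rot: [0.999, 0.045, 0.0, 0.0]
contact_force: [-0.1, 0.4, -0.2]
finger_gap: 0.056
```

View pics/s10.png

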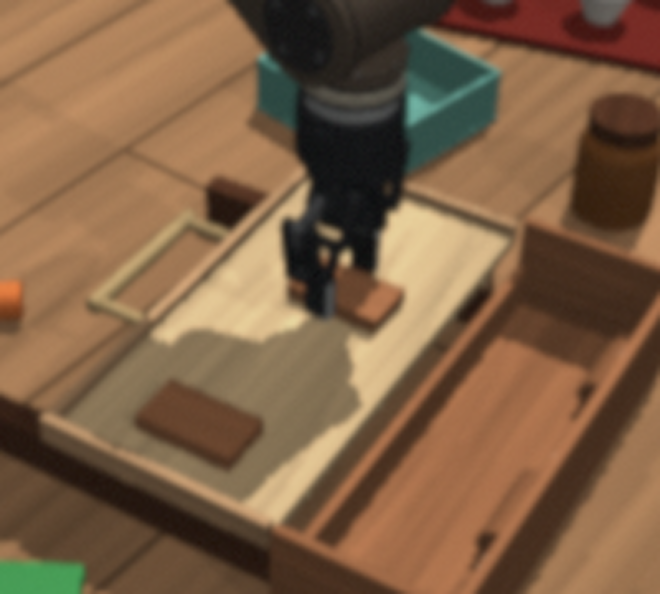

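```bash
python3 -m handwheel '[0,0,2,0,0,0,0,0,2,0,0,0,0,0,0,0,0,0]';python3 -m handwheel '[0,0,0,0,0,0,0,0,0,0,0,0,0,0,0,0,0,0,0,0,0,0,0,0]' 255 40
```

```text
t: 18.08
tcp_pos: [0.617, 0.0599, 0.0747]
eef_rot: [0.999, 0.045, -0.0, -0.0]
contact_force: [-0.2, 0.2, 1.0]
finger_gap: 0.0563
t: 18.58
tcp_pos: [0.6174, 0.0599, 0.0752]
eef_rot: [0.999, 0.045, 0.0, 0.0]
contact_force: [-0.3, 1.5, 0.8]
finger_gap: 0.0427
```

```bash
python3 -m handwheel '[0,0,-8,0,0,0,0,0,-20,0,0,0,0,0,-30,0,0,0,0,0,-30,0,0,0,0,0,0,0,0,0]'; python3 - <<'E'
from h import *
cv2.imwrite("pics/s11.png",cv2.resize(optics.capture('scene')[60:280,230:450,::-1],None,fx=2.7,fy=2.7,interpolation=2))
a=-.13; bx=np.array([np.cos(a),np.sin(a)]); c=np.array([.4286,.367])
for s in(-.034,.034): print(c+s*bx)
t=c-.034*bx
plan(((t[0],t[1],.16),yawR(a)),9)
E
```

```text
t: 19.2
tcp_pos: [0.6196, 0.0598, 0.1678]
eef_rot: [0.999, 0.045, 0.004, 0.0]
contact_force: [0.5, 0.9, 0.4]
finger_gap: 0.043
[0.3948869  0.37140756]
[0.4623131  0.36259244]
-21.6,-36.7,0.5,0.000,-0.000,-0.150
-15.8,-39.5,0.5,0.000,-0.000,-0.150
-9.8,-41.5,0.5,0.000,-0.000,-0.150
-3.4,-42.5,0.5,0.000,-0.000,-0.150
2.9,-42.5,0.5,0.000,-0.000,-0.150
9.2,-41.6,0.6,0.000,-0.000,-0.150
15.4,-39.7,0.6,0.000,-0.000,-0.150
21.1,-37.0,0.6,0.000,-0.000,-0.150
26.4,-33.4,0.6,0.000,-0.000,-0.150
```

View pics/s11.png

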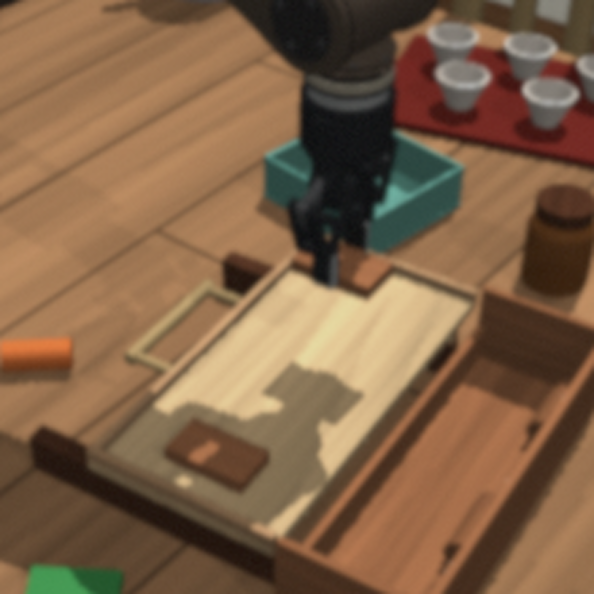

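Slab 1 is held clear of the board. Moving it over to the box.

```bash
python3 -m handwheel '[-22,-37,0.5,0,0,-0.15,-16,-39.5,0.5,0,0,-0.15,-10,-41.5,0.5,0,0,-0.15,-3.5,-42.5,0.5,0,0,-0.15,3,-42.5,0.5,0,0,-0.15,9,-41.5,0.5,0,0,-0.15,15,-39.5,0.5,0,0,-0.15,21,-37,0.5,0,0,-0.15]'; python3 -m handwheel '[26,-33,0.5,0,0,-0.15,0,0,0,0,0,0,0,0,0,0,0,0]'; python3 - <<'E'
from h import *
cv2.imwrite("pics/s12.png",cv2.resize(optics.capture('scene')[40:200,280:450,::-1],None,fx=3.5,fy=3.5,interpolation=2))
cv2.imwrite("pics/t12.png",cv2.resize(optics.capture('top')[200:330,100:260,::-1],None,fx=4,fy=4,interpolation=2))
plan(((.3949,.3714,.06),yawR(-.13)),4)
E
```

```text
t: 20.25
tcp_pos: [0.4157, 0.3367, 0.1573]
eef_rot: [0.797, 0.603, -0.001, -0.0]
contact_force: [0.0, -0.4, 0.0]
finger_gap: 0.043
t: 20.62
tcp_pos: [0.3927, 0.3697, 0.1573]
eef_rot: [0.752, 0.659, -0.001, 0.0]
contact_force: [0.3, 0.1, -1.0]
finger_gap: 0.0428
0.6,0.3,24.5,-0.000,0.000,-0.000
0.5,0.3,24.5,-0.000,0.000,-0.000
0.5,0.3,24.5,-0.000,0.000,-0.000
0.5,0.3,24.5,-0.000,0.000,-0.000
```

View pics/s12.png

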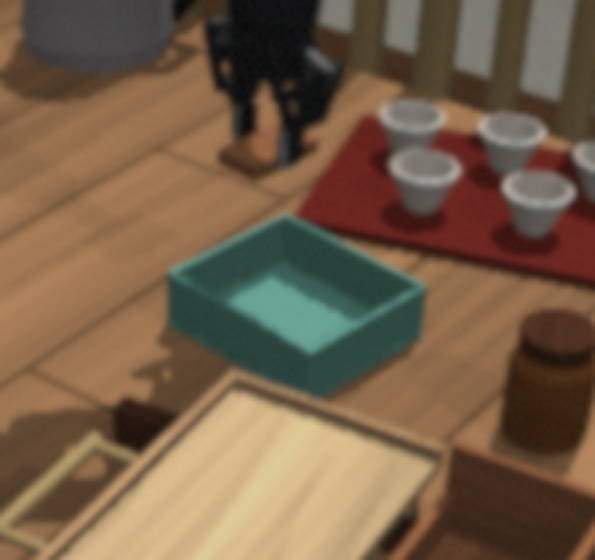

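View pics/t12.png

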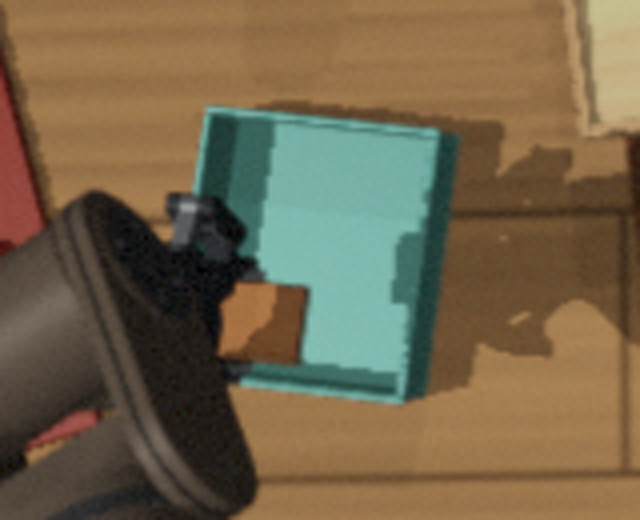

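Slab 1 hangs over the near half of the box, at about (262,320) in the top crop. I'll lower it while shifting a little inward.

```bash
python3 -m handwheel '[1,4,25,0,0,0,1,3,30,0,0,0,0,0,30,0,0,0,0,0,20,0,0,0,0,0,0,0,0,0]'; python3 -m handwheel '[0,0,15,0,0,0,0,0,12,0,0,0,0,0,8,0,0,0,0,0,0,0,0,0]'
```

```text
t: 21.35
tcp_pos: [0.3997, 0.3697, 0.0515]
eef_rot: [0.752, 0.659, -0.002, -0.0]
contact_force: [0.1, 0.0, -0.3]
finger_gap: 0.043
t: 21.85
tcp_pos: [0.3998, 0.3711, 0.0177]
eef_rot: [0.752, 0.66, -0.001, -0.0]
contact_force: [0.2, -0.3, -0.8]
finger_gap: 0.0428
```

```bash
python3 -m handwheel '[0,0,4,0,0,0,0,0,4,0,0,0,0,0,0,0,0,0]';python3 -m handwheel '[0,0,0,0,0,0,0,0,0,0,0,0,0,0,0,0,0,0,0,0,0,0,0,0]' 93; python3 -m handwheel '[0,0,-10,0,0,0,0,0,-20,0,0,0,0,0,-40,0,0,0,0,0,-40,0,0,0,0,0,-30,0,0,0,0,0,0,0,0,0]'; python3 - <<'E'
from h import *
plan(((.6231,-.1108,.15),yawR(.117-np.pi/2)),12)
cv2.imwrite("pics/s13.png",cv2.resize(optics.capture('scene')[40:200,280:450,::-1],None,fx=3.5,fy=3.5,interpolation=2))
E
```

```text
t: 22.22
tcp_pos: [0.4001, 0.3713, 0.0102]
eef_rot: [0.752, 0.66, -0.0, -0.0]
contact_force: [0.2, -0.1, -0.6]
finger_gap: 0.0429
t: 22.72
tcp_pos: [0.4004, 0.3714, 0.0106]
eef_rot: [0.752, 0.66, 0.0, 0.0]
contact_force: [0.2, 0.1, -1.1]
finger_gap: 0.0538
t: 23.48
tcp_pos: [0.4022, 0.3727, 0.1545]
eef_rot: [0.752, 0.66, 0.004, 0.001]
contact_force: [0.4, -0.2, -0.8]
finger_gap: 0.0546
-37.6,23.5,0.3,0.000,-0.001,0.110
-34.8,27.5,0.3,0.000,-0.001,0.110
-31.5,31.1,0.4,0.000,-0.001,0.110
-27.9,34.4,0.4,0.000,-0.001,0.110
-23.9,37.3,0.4,0.000,-0.001,0.110
-19.7,39.7,0.4,0.000,-0.001,0.110
-15.2,41.6,0.4,0.000,-0.001,0.110
-10.5,43.0,0.4,0.000,-0.001,0.110
-5.7,43.9,0.4,0.000,-0.001,0.110
-0.9,44.3,0.4,0.000,-0.001,0.110
4.0,44.1,0.4,0.000,-0.001,0.110
8.9,43.4,0.4,0.000,-0.001,0.110
```

View pics/s13.png

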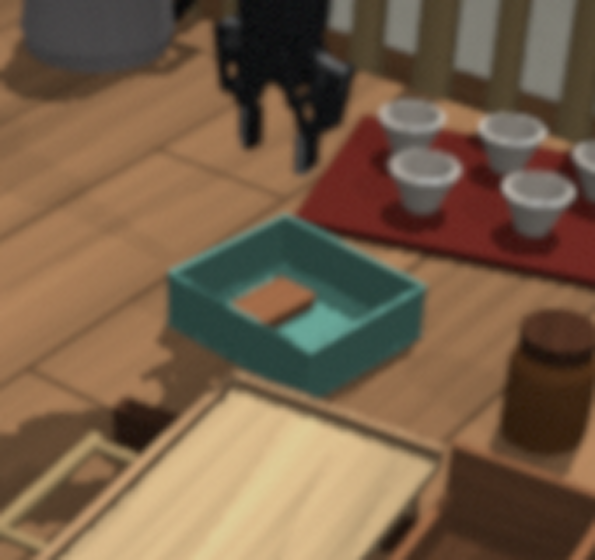

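Slab 1 lies flat in the box at (275,302). On to slab 2.

```bash
python3 -m handwheel '[-37.5,23.5,0.4,0,0,0.11,-35,27.5,0.4,0,0,0.11,-31.5,31,0.4,0,0,0.11,-28,34.5,0.4,0,0,0.11,-24,37.5,0.4,0,0,0.11,-19.5,39.5,0.4,0,0,0.11,-15,41.5,0.4,0,0,0.11,-10.5,43,0.4,0,0,0.11]' 87; python3 -m handwheel '[-5.5,44,0.4,0,0,0.11,-1,44.5,0.4,0,0,0.11,4,44,0.4,0,0,0.11,9,43.5,0.4,0,0,0.11,0,0,0,0,0,0,0,0,0,0,0,0]'; python3 - <<'E'
from h import *
plan(((.6231,-.1108,.10),yawR(.117-np.pi/2)),2)
E
```

```text
t: 24.52
tcp_pos: [0.5473, 0.0481, 0.1451]
eef_rot: [0.961, 0.275, -0.002, -0.001]
contact_force: [0.6, 0.5, 0.5]
finger_gap: 0.0566
t: 25.28
tcp_pos: [0.6213, -0.1111, 0.1437]
eef_rot: [0.998, 0.06, -0.002, -0.001]
contact_force: [-0.4, 0.2, 0.1]
finger_gap: 0.0565
1.0,-0.0,21.9,-0.001,0.002,0.002
1.0,-0.0,21.9,-0.001,0.002,0.002
```

```bash
python3 -m handwheel '[2,0,25,0,0,0,0,0,25,0,0,0,0,0,8,0,0,0,0,0,0,0,0,0]';python3 -m handwheel '[0,0,4,0,0,0,0,0,3,0,0,0,0,0,0,0,0,0]'; python3 - <<'E'
from h import *
cv2.imwrite("pics/s14.png",cv2.resize(optics.capture('scene')[120:300,220:420,::-1],None,fx=3.3,fy=3.3,interpolation=2))
E
```

```text
t: 25.78
tcp_pos: [0.6238, -0.1104, 0.0871]
eef_rot: [0.998, 0.061, -0.001, -0.0]
contact_force: [0.2, -0.0, 0.1]
finger_gap: 0.0564
t: 26.15
tcp_pos: [0.6246, -0.1115, 0.0809]
eef_rot: [0.998, 0.06, 0.0, 0.0]
contact_force: [0.3, 0.1, 0.1]
finger_gap: 0.056
```

View pics/s14.png

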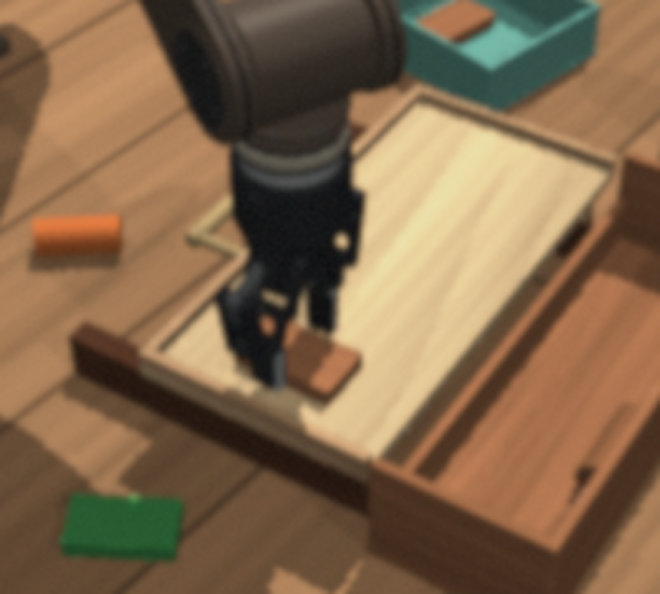

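The fingers straddle slab 2 at (320,355), inside the rail. Lowering the last few millimetres and gripping.

```bash
python3 -m handwheel '[0,0,3,0,0,0,0,0,3,0,0,0,0,0,0,0,0,0]';python3 -m handwheel '[0,0,0,0,0,0,0,0,0,0,0,0,0,0,0,0,0,0,0,0,0,0,0,0]' 255 40;python3 -m handwheel '[0,0,-8,0,0,0,0,0,-20,0,0,0,0,0,-30,0,0,0,0,0,-30,0,0,0,0,0,0,0,0,0]'; python3 - <<'E'
from h import *
plan(((.4286+.036*np.cos(.13),.367-.036*np.sin(.13),.16),yawR(-.13)),11)
E
```

```text
t: 26.58
tcp_pos: [0.6242, -0.1114, 0.0742]
eef_rot: [0.998, 0.06, -0.0, -0.0]
contact_force: [0.2, -0.2, -1.2]
finger_gap: 0.0567
t: 27.08
tcp_pos: [0.6247, -0.1116, 0.0749]
eef_rot: [0.998, 0.06, 0.0, 0.0]
contact_force: [0.0, 0.0, 0.4]
finger_gap: 0.0426
t: 27.7
tcp_pos: [0.6269, -0.1122, 0.1677]
eef_rot: [0.998, 0.06, 0.004, 0.002]
contact_force: [0.3, -0.4, -0.3]
finger_gap: 0.0428
-9.5,-44.6,0.5,0.001,-0.000,-0.120
-4.1,-45.4,0.5,0.001,-0.000,-0.120
1.4,-45.6,0.5,0.001,-0.000,-0.120
6.8,-45.1,0.6,0.001,-0.000,-0.120
12.2,-43.9,0.6,0.001,-0.000,-0.120
17.4,-42.2,0.6,0.001,-0.000,-0.120
22.3,-39.8,0.6,0.001,-0.000,-0.120
26.9,-36.8,0.7,0.001,-0.000,-0.120
31.1,-33.3,0.7,0.001,-0.000,-0.120
34.9,-29.4,0.7,0.001,-0.000,-0.120
38.1,-25.0,0.7,0.001,-0.000,-0.120
```

```bash
python3 -m handwheel '[-9.5,-44.5,0.5,0,0,-0.12,-4,-45.5,0.5,0,0,-0.12,1.5,-45.5,0.5,0,0,-0.12,7,-45,0.5,0,0,-0.12,12,-44,0.5,0,0,-0.12,17.5,-42,0.5,0,0,-0.12,22.5,-40,0.5,0,0,-0.12,27,-37,0.5,0,0,-0.12]'; python3 -m handwheel '[31,-33.5,0.5,0,0,-0.12,35,-29.5,0.5,0,0,-0.12,38,-25,0.5,0,0,-0.12,0,0,0,0,0,0,0,0,0,0,0,0]'; python3 - <<'E'
from h import *
cv2.imwrite("pics/s15.png",cv2.resize(optics.capture('scene')[40:200,280:450,::-1],None,fx=3.5,fy=3.5,interpolation=2))
cv2.imwrite("pics/t15.png",cv2.resize(optics.capture('top')[200:330,100:260,::-1],None,fx=4,fy=4,interpolation=2))
plan(((.4286+.036*np.cos(.13),.367-.036*np.sin(.13),.03),yawR(-.13)),4)
E
```

```text
t: 28.7
tcp_pos: [0.5051, 0.2351, 0.1576]
eef_rot: [0.857, 0.516, -0.001, -0.0]
contact_force: [0.1, 0.4, -1.0]
finger_gap: 0.0428
t: 29.32
tcp_pos: [0.4614, 0.3629, 0.1563]
eef_rot: [0.752, 0.66, -0.001, 0.0]
contact_force: [0.1, 1.1, -1.1]
finger_gap: 0.0428
0.1,0.6,31.7,-0.000,0.000,-0.000
0.1,0.6,31.7,-0.000,0.000,-0.000
0.1,0.6,31.7,-0.000,0.000,-0.000
0.1,0.6,31.7,-0.000,0.000,-0.000
```

View pics/s15.png

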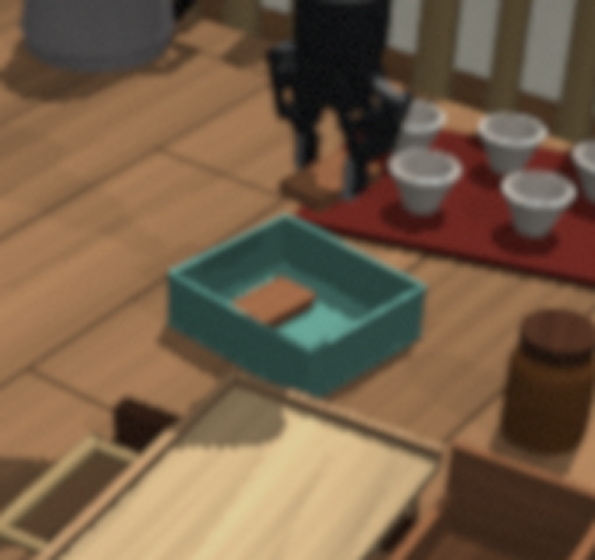

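View pics/t15.png

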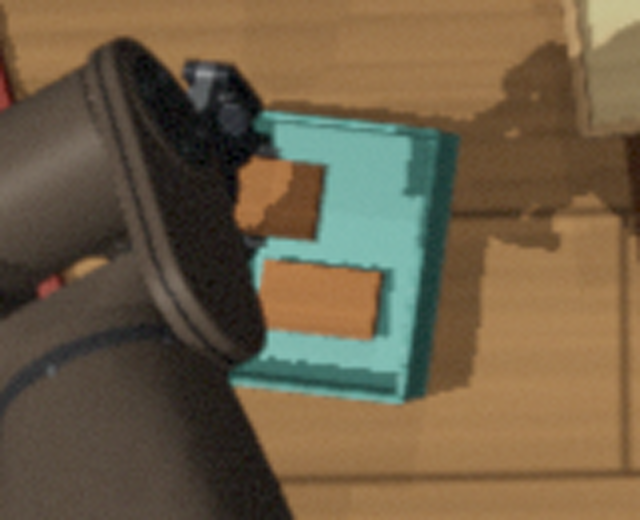

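Slab 1 lies at (322,298) in the top crop, and slab 2 hangs over the free far half at (282,198). Lowering.

```bash
python3 -m handwheel '[0,1,30,0,0,0,0,0.5,35,0,0,0,0,0,35,0,0,0,0,0,15,0,0,0,0,0,0,0,0,0]';python3 -m handwheel '[0,0,8,0,0,0,0,0,8,0,0,0,0,0,0,0,0,0]'
```

```text
t: 30.05
tcp_pos: [0.4631, 0.3622, 0.0413]
eef_rot: [0.752, 0.659, -0.001, -0.0]
contact_force: [0.4, -0.7, 0.2]
finger_gap: 0.0429
t: 30.42
tcp_pos: [0.463, 0.3631, 0.0259]
eef_rot: [0.752, 0.66, -0.0, -0.0]
contact_force: [0.2, 0.5, -0.8]
finger_gap: 0.0428
```

```bash
python3 -m handwheel '[0,0,4,0,0,0,0,0,3,0,0,0,0,0,0,0,0,0]';python3 -m handwheel '[0,0,0,0,0,0,0,0,0,0,0,0,0,0,0,0,0,0,0,0,0,0,0,0]' 97; python3 -m handwheel '[0,0,-10,0,0,0,0,0,-20,0,0,0,0,0,-40,0,0,0,0,0,-40,0,0,0,0,0,-40,0,0,0,-40,0,-20,0,0,0,-50,0,-10,0,0,0,-50,0,0,0,0,0]';python3 -m handwheel '[0,0,0,0,0,0,0,0,0,0,0,0]'; python3 - <<'E'
from h import *
cv2.imwrite("pics/s16.png",optics.capture('scene')[:,:,::-1])
cv2.imwrite("pics/t16.png",optics.capture('top')[:,:,::-1])
E
```

```text
t: 30.8
tcp_pos: [0.4631, 0.3631, 0.0189]
eef_rot: [0.752, 0.66, -0.0, -0.0]
contact_force: [0.2, -0.2, -0.3]
finger_gap: 0.043
t: 31.3
tcp_pos: [0.4634, 0.3632, 0.0193]
eef_rot: [0.752, 0.66, 0.0, 0.0]
contact_force: [-0.8, 0.7, -0.2]
finger_gap: 0.0525
t: 32.3
tcp_pos: [0.4459, 0.2235, 0.2026]
eef_rot: [0.751, 0.66, 0.002, 0.001]
contact_force: [-0.2, -0.2, -0.4]
finger_gap: 0.053
t: 32.55
tcp_pos: [0.4457, 0.2247, 0.2006]
eef_rot: [0.752, 0.659, 0.001, 0.0]
contact_force: [-0.4, -0.2, -0.9]
finger_gap: 0.0527
```

View pics/s16.png

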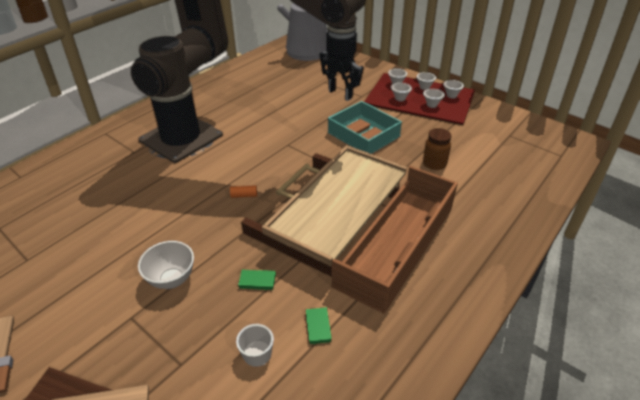

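View pics/t16.png

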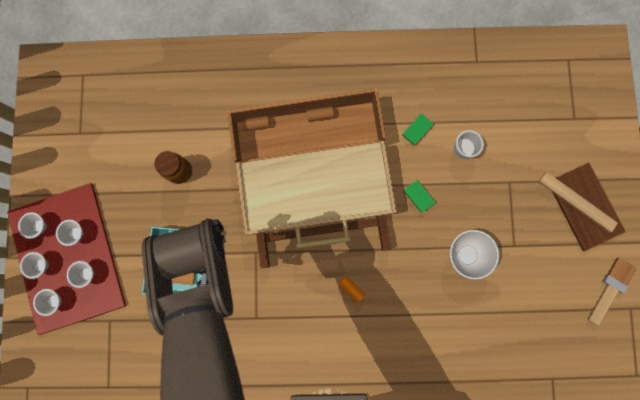

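The board is level and empty, and both rounds are in the trough at (258,123) and (321,114). The arm hides the box in the top view, so I'll move aside and check it.

```bash
python3 -m handwheel '[-50,0,0,0,0,0,-50,0,0,0,0,0,-50,0,0,0,0,0,0,0,0,0,0,0]'; python3 - <<'E'
from h import *
a=cv2.resize(optics.capture('top')[215:315,130:250,::-1],None,fx=3.3,fy=3.3,interpolation=2)
b=cv2.resize(optics.capture('scene')[90:160,310:430,::-1],None,fx=3.3,fy=3.3,interpolation=2)
b=cv2.copyMakeBorder(b,0,a.shape[0]-b.shape[0],0,0,0)
cv2.imwrite("pics/x17.png",np.hstack([a,b]))
E
```

```text
t: 33.15
tcp_pos: [0.426, 0.0742, 0.1994]
eef_rot: [0.753, 0.658, 0.0, 0.0]
contact_force: [0.5, 1.4, -0.0]
finger_gap: 0.0531
```

View pics/x17.png

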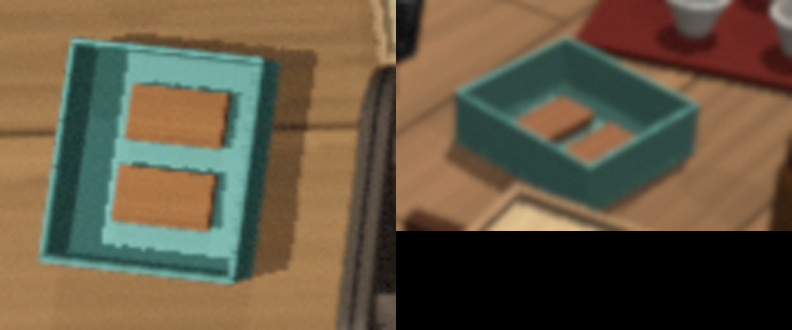

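Both slabs lie flat, side by side in the box at (178,117) and (164,197). The gripper is clear of everything, so I'm handing in.

```bash
python3 -c "
from rig import env
print(env.close_job())"
```

```text
the job is handed in; nothing more can be done
None
```

The job is done and handed in at about 33 s of the 69 s allowed.

- **Slide:** I pushed the board about 30 mm by its handle until it came up against its stop. The handle stopped moving while the push rose to 28 N.
- **Tipping:** I tipped it slowly to roughly 0.24 rad, worked out from how far the handle had risen. One round rolled off at about 0.19 rad and the other at about 0.24 rad. Both slabs stayed in place, and I lowered the board level again.
- **Slabs:** I gripped each slab in turn and released it just above the floor of the box.

**Last checks:** The last pictures show both rounds in the trough and the board level and empty at its stop. Both slabs lie flat, side by side in the box. The bowl, cup, jar, green tiles and orange cylinder are where they started, and the gripper touches nothing.

**Disagreements:** The gripper read 1 to 1.5 mm under the stated size on the bar (about 13 mm against 14) and on both slabs (43 mm against 44). The stand's direction came out slightly differently from the bar (0.10 rad) than from the board and trough (0.12 rad), and I used 0.12. No check failed.

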